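# Put the kiln posts back in their lanes

## Robot

A 6-joint arm with a two-finger parallel gripper is mounted at the origin on the work surface. World frame = base frame: x ahead of the robot, y to its left, z up, the work surface at z = 0. Lengths are in mm, angles in rad, forces in N, time in s.
With the tool pointing down it reaches from about 300 to 775 mm from the base axis. Payload 14.6 kg.
Tool frame: the origin (TCP) lies between the finger pads; the fingertips stand 22 mm ahead of it and the grasp point (between the pads) lies 3 mm ahead of it (manip.tcp_to_tips is the distance from the TCP to the fingertips, in mm); y points along the fingers, z is the direction in which the jaws open and shut, and the axes are right-handed (so a half turn about y gives the same grasp; the last joint's range is limited). The gripper opens to 94 mm and grips with 3 to 60 N. Pads are 16 mm wide; open, the fingers measure 119 mm over their backs; the gripper's body (75 mm by 177 mm) begins 78 mm behind the grasp point.
Start: joints at [-1.312, 0.3, 1.521, -0, 1.321, -0.067], TCP at [176.03, -521.059, 227.446] pointing down, gripper open.
Joint ranges: [-3.03, 3.03], [-0.79, 2.21], [0.23, 2.52], [-1.04, 4.18], [0, 3.07], [-2.55, 2.55]. Speed limits (rad/s): [2.22, 2.22, 2.57, 3.14, 3.14, 3.14].

## Interface

Orientations are given as [roll, pitch, yaw] about the fixed x, y, z axes, in that order (R = Rz(yaw) Ry(pitch) Rx(roll)).
In Python, from cell import manip gives the robot as it stands.
- The arm moves only by the shell command python3 -m jog 'ROWS' [OPENING] [FORCE]. ROWS is JSON, one flat list of numbers, 6 for each row, row after row: the shift along the tool's x, y, z in mm, then the turn, a rotation vector about the tool's x, y, z in degrees. A call has 1 to 10 rows; each row is the pose to reach, as a shift and turn from the pose commanded when the call began, along the tool's axes at that moment; what a row does not reach only later rows make up. A row lasts 1/12 s, in which the tool goes at most 41.7 mm and 7.16 degrees, less where a joint would pass 70% of its speed; a pose out of reach is approached as far as the arm can. A call with a gripper value outside its range is refused whole. OPENING is the finger opening in mm, from 0 to 94, set as the call begins (- or left out, the last holds). The fingers move at their own pace and stop on an object; FORCE is the grip in N (left out, the last holds). Time passes only in rows, so rows that repeat a pose let the fingers close. It gives the time, the measured TCP pose, the force and the opening at its end, in the units of the state.
- manip.read_state(): the state, without advancing time (a new reading comes with each control period).
- manip.camera(name): name is "scene" or "side" or "wrist"; returns a dict with "img" (400x640x3 uint8, red, green, blue), "intrinsics" (3x3 intrinsics, pixels), "k1" (the pictures are not rectified: a ray, as slopes to the right and down, at radius r is drawn at 1 + k1 r^2 times it, then the intrinsics apply), "origin" and "orientation" of the camera in the world. Camera axes: x right, y down, z forward; pixel columns grow to the right and rows downward; lengths in mm; the calibration is good to about 2 mm. A picture is of the moment at which its call begins. There is no depth.
- manip.sign_off(): hands the job in, once; it reports no verdict.
Trained networks look in a picture, given as the dict that the camera call returned (one of the last four; its "shot" number tells which), for a name from the list of things; names that differ only in an ending like _2 or _b are one class to them, and where a whole thing is asked for, a point or a joint stands for the part that bears it (a point fixed in the world has none). Each returns a list of dicts, best first, with "score" (0 to 1); they miss things now and then, are a little off and sometimes report something else, mostly with a low value. They report only what shows in the picture. A call takes as long as a camera call. They do not tell look-alikes from the thing itself.
- manip.masks_of(thing, picture): "pixels" (400x640 bool, what is visible of it) and "xy" ([column, row] in pixels, amid what is visible of it).
- manip.tip_of(thing, picture): "xy" ([column, row] in pixels: a listed point, or the origin of a listed thing).
The state is a dict: "clock": time; "joints": joint angles; "qd": joint speeds; "effort": joint torques, N m; "eef_pos": TCP position; "eef_rot": TCP orientation; "wrist_force": force on the tool from outside, world axes, zero at the start; "moment": the same for the moment, N m; "finger_gap": finger opening in mm.
Only numpy, scipy, OpenCV 4.12 (cv2) and the standard library are available. Lean on these libraries where they do the work, as an engineer would, in place of code of your own. Each camera call takes 0.05 s, during which the arm holds its last target.

## Task

Tidy the kiln-post rack: one of the long posts has been put in the short posts' lane, and one short post is still in the grey tub. Lay both flat in their own lanes, the ones whose label and stored post show the same length; set them down gently rather than letting them drop, since the ceramic chips. Leave everything else where it is.

Things in the scene. Friction and masses are not known exactly. Their poses are not given: they have to be found in the camera images.
- long_stray: hollow square kiln post of pale buff ceramic, 100 mm long, 38 x 38 mm across, 22 mm square hole through its length. Origin at its very centre (19 mm above what it lies on), x along its length. This one lies loosely in the short posts' lane, nearer the robot than the stored short post. About 0.19 kg.
- short_stray: hollow square kiln post of pale buff ceramic, 50 mm long, 38 x 38 mm across, 22 mm square hole through its length. Origin at its very centre (19 mm above what it lies on), x along its length. This one lies on the tub's floor, at any yaw, in its nearer two thirds. About 0.1 kg.
- rack: kiln-post rack: a fixed plywood board 310 mm (x) by 250 mm (y), 12 mm thick, flat on the bench, with three equal wooden lanes side by side along x (80 mm pitch, in varying order), parted by battens. Each lane is an open trough 240 x 48 mm, 14 mm deep, shallower than the posts. Origin at the centre of its underside.
- lane_short: the lane for short (50 mm) posts, fixed on the rack. Its label card, white, lies on the near end block (x = -138 mm) with a black bar 25 mm long across it: the post at half scale. Origin on its underside (12 mm above the bench) at the middle of the clear space: clear x -120 to +120 mm, y -24 to +24 mm; x along the lane; floor at z = 6 mm, batten and end block tops at z = 20 mm.
- lane_medium: the lane for medium (75 mm) posts, fixed on the rack. Its label card, white, lies on the near end block (x = -138 mm) with a black bar 37.5 mm long across it: the post at half scale. Origin on its underside (12 mm above the bench) at the middle of the clear space: clear x -120 to +120 mm, y -24 to +24 mm; x along the lane; floor at z = 6 mm, batten and end block tops at z = 20 mm.
- lane_long: the lane for long (100 mm) posts, fixed on the rack. Its label card, white, lies on the near end block (x = -138 mm) with a black bar 50 mm long across it: the post at half scale. Origin on its underside (12 mm above the bench) at the middle of the clear space: clear x -120 to +120 mm, y -24 to +24 mm; x along the lane; floor at z = 6 mm, batten and end block tops at z = 20 mm.
- short_stored: hollow square kiln post of pale buff ceramic, 50 mm long, 38 x 38 mm across, 22 mm square hole through its length. Origin at its very centre (19 mm above what it lies on), x along its length. Lies at the far (+x) end of lane_short, centre about 88 mm beyond the lane's origin. Stays.
- medium_stored: hollow square kiln post of pale buff ceramic, 75 mm long, 38 x 38 mm across, 22 mm square hole through its length. Origin at its very centre (19 mm above what it lies on), x along its length. Lies at the far (+x) end of lane_medium, centre about 75 mm beyond the lane's origin. Stays.
- long_stored: hollow square kiln post of pale buff ceramic, 100 mm long, 38 x 38 mm across, 22 mm square hole through its length. Origin at its very centre (19 mm above what it lies on), x along its length. Lies at the far (+x) end of lane_long, centre about 62 mm beyond the lane's origin, leaving some 130 mm of lane free in front of it. Stays.
- tub: shallow open tub of grey plastic, 310 mm (x) by 210 mm (y), 60 mm high, walls and floor 4 mm thick. Origin at the centre of its underside, on the bench. Does not move.
- stilt: three-armed cream ceramic kiln stilt, 28 mm from centre to arm end, 22 mm high to its points, lying in the far third of the tub. Origin under its centre. Stays.
- bowl: footed dark green ceramic bowl, 100 mm across the rim, 50 mm high, on the bench between the rack and the tub. Origin under its centre. Stays.
- jar: whitish glaze jar with a paper label and a white cap, 60 mm across, 75 mm high, on the bench between the rack and the tub, nearer the robot than the bowl. Origin under its centre. Stays.
Not all that is in view belongs to the job. Leave any green look-alike of the long_stray alone.

How it is judged (in metres and radians):
At the end, for the whole second after the job is handed in: Both posts lie still and flat on the floor of their own lanes (centre within 3 mm of lying height and 8 mm of the lane's centre line, within 0.25 rad of its direction), long in the long lane, short in the short lane; the three stored posts are within 25 mm of their starts (x of long_stray in the frame of lane_long between -0.12 and 0.12 m and y of long_stray in the frame of lane_long between -0.008 and 0.008 m and z of long_stray in the frame of lane_long between 0.022 and 0.028 m and angle between the x axis of long_stray and the x axis of lane_long, either way round below 0.25 rad and x of short_stray in the frame of lane_short between -0.12 and 0.12 m and y of short_stray in the frame of lane_short between -0.008 and 0.008 m and z of short_stray in the frame of lane_short between 0.022 and 0.028 m and angle between the x axis of short_stray and the x axis of lane_short, either way round below 0.25 rad and linear speed of each of long_stray, short_stray below 0.02 m/s and distance of each of short_stored, medium_stored, long_stored from where it was at the start of the episode below 0.025 m); the robot touches nothing.
It fails at once if the stilt, bowl or jar is moved more than 25 mm (distance of any of stilt, bowl, jar from where it was at the start of the episode above 0.025 m).
It fails at once if the long post is dropped: it falls free of the fingers by more than about 1 cm (faster than 0.4 m/s) (contact force between long_stray and the fingers below 0.3 N and linear speed of long_stray above 0.4 m/s).
It fails at once if the short post is dropped: it falls free of the fingers by more than about 1 cm (faster than 0.4 m/s) (contact force between short_stray and the fingers below 0.3 N and linear speed of short_stray above 0.4 m/s).
It also fails if it takes over 56 s, if anything falls off the work surface, if the arm or the gripper's body presses on something with over 40 N, if the wrist force passes 120 N, or if a joint passes its speed limit or range.

## Working session

There is one attempt and no reset: what is moved stays moved. The work goes in short steps, Python scripts to look and compute and a shell command to move; the robot and the scene stay as the last step left them, time stands still between calls to the robot, and variables do not carry over. Pictures are saved under pics/ and viewed, and the job is handed in when it is done.

```bash
ls; mkdir -p pics; cat > h.py <<'E'
import numpy as np, cv2
from scipy.spatial.transform import Rotation as R
from cell import manip
def save(p,name):
    cv2.imwrite('pics/'+name+'.png',cv2.cvtColor(p['img'],cv2.COLOR_RGB2BGR))
def Rm(o):
    o=np.array(o)
    return o if o.shape==(3,3) else R.from_euler('xyz',o).as_matrix()
def ray(p,uv):
    K=np.array(p['intrinsics']);d=cv2.undistortPoints(np.array([[uv]],float),K,np.array([p['k1'],0,0,0.]))[0,0]
    return np.array(p['origin'],float),Rm(p['orientation'])@np.array([d[0],d[1],1])
def onz(p,uv,z):
    o,d=ray(p,uv);return o+d*(z-o[2])/d[2]
def proj(p,X):
    c=(np.atleast_2d(X)-np.array(p['origin']))@Rm(p['orientation'])
    x=c[:,:2]/c[:,2:];r2=(x**2).sum(1,keepdims=True);x=x*(1+p['k1']*r2)
    K=np.array(p['intrinsics']);return x@K[:2,:2].T+K[:2,2]
E
python3 - <<'E'
from h import *
print(manip.read_state())
for n in ['scene','side','wrist']:
    p=manip.camera(n);save(p,n+'0');print(n,p['origin'],p['orientation'],p['k1'],p['intrinsics'],p['shot'])
E
```

```text
pics
{'clock': 0.0, 'joints': array([-1.31164269e+00,  3.00493920e-01,  1.52159914e+00, -6.83138599e-06,
        1.32074067e+00, -6.65864058e-02]), 'qd': array([ 2.47343447e-04,  1.68123860e-05,  1.09504148e-03,  8.48957214e-04,
       -2.20054595e-04, -4.44033566e-04]), 'effort': array([-2.11889535e-03, -5.31819034e+01, -3.52734911e+01,  7.07706157e-02,
        2.43942562e-02, -1.28980464e-04]), 'eef_pos': array([ 175.94275279, -520.82984356,  226.86617394]), 'eef_rot': array([-1.57203509e+00,  7.59756653e-05, -2.81585096e+00]), 'wrist_force': array([-0.60873738,  0.00760014,  0.10594118]), 'moment': array([ 0.02873493, -0.01402483, -0.01031401]), 'finger_gap': 94.12199530565375}
scene [1085.06872072 -248.62120694  737.43298687] [-2.50810253  0.00365447  1.19716528] -0.03458615678275085 [[364.30841919   0.         321.38545627]
 [  0.         364.30841919 198.01249278]
 [  0.           0.           1.        ]] 1
side [ 415.62351454 -784.21726772  767.36022065] [-2.34475083 -0.01517688 -0.23786835] -0.10557482091897556 [[430.91177828   0.         316.65710414]
 [  0.         430.91177828 196.39711222]
 [  0.           0.           1.        ]] 2
wrist [ 256.49726997 -494.13030441  384.84976278] [ 2.84806982  0.00288622 -1.24537708] -0.013325992807363324 [[322.45292479   0.         317.83321455]
 [  0.         322.45292479 201.23780397]
 [  0.           0.           1.        ]] 3
```

View pics/scene0.png

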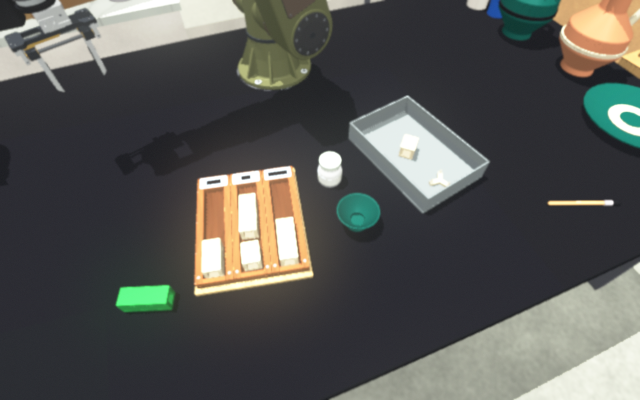

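View pics/side0.png

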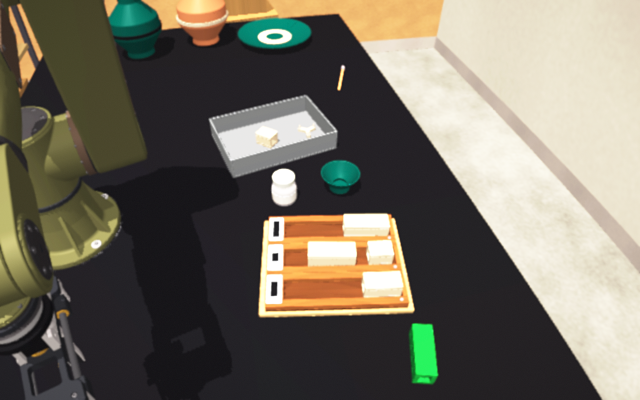

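View pics/wrist0.png

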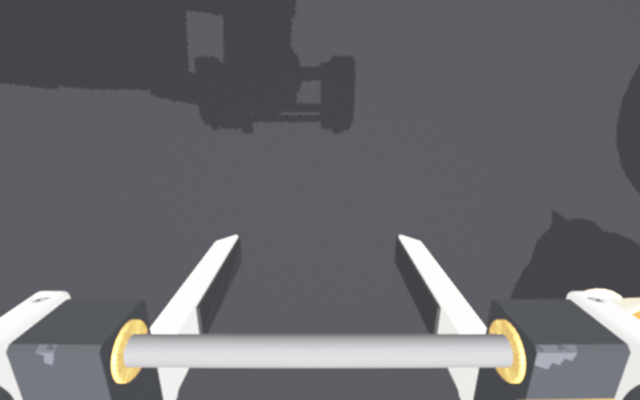

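```bash
python3 - <<'E'
from h import *
for n in ['scene','side']:
    p=manip.camera(n)
    for t in ['long_stray','short_stray','rack','lane_short','lane_long','lane_medium','short_stored','medium_stored','long_stored','tub','jar','bowl','stilt']:
        a=manip.masks_of(t,p);b=manip.tip_of(t,p)
        print(n,t,[(np.round(x['xy']),round(x['score'],2),int(x['pixels'].sum())) for x in a[:4]],'TIP',[(np.round(x['xy'],1),round(x['score'],2)) for x in b[:4]])
E
```

```text
scene long_stray [(array([250., 219.]), 0.95, 859), (array([145., 300.]), 0.73, 1337)] TIP [(array([145.7, 298.4]), 0.87), (array([250. , 216.5]), 0.75), (array([412.7, 155.1]), 0.5)]
scene short_stray [(array([408., 147.]), 0.82, 355)] TIP [(array([407.2, 145.6]), 0.88)]
scene rack [(array([212., 256.]), 0.69, 801), (array([254., 284.]), 0.64, 857)] TIP []
scene lane_short [(array([239., 227.]), 0.89, 2422)] TIP []
scene lane_long [(array([280., 212.]), 0.57, 2811)] TIP [(array([282.6, 225.5]), 0.85)]
scene lane_medium [(array([213., 222.]), 0.9, 2991)] TIP [(array([216.5, 230.1]), 0.79)]
scene short_stored [(array([251., 254.]), 0.68, 594), (array([419., 155.]), 0.57, 8461)] TIP []
scene medium_stored [(array([211., 258.]), 0.84, 821)] TIP [(array([211.5, 256.5]), 0.8), (array([283.2, 224. ]), 0.61)]
scene long_stored [(array([285., 243.]), 0.92, 814), (array([409., 147.]), 0.64, 350)] TIP [(array([286.4, 240.4]), 0.71)]
scene tub [(array([420., 151.]), 0.94, 8284)] TIP [(array([414.5, 155.7]), 0.85), (array([284.9, 242.3]), 0.64)]
scene jar [(array([330., 174.]), 0.98, 712)] TIP [
[... 930 characters left out ...]
5, 250.8]), 0.65)]
side short_stored [(array([379., 254.]), 0.58, 605)] TIP [(array([376.6, 253.9]), 0.78)]
side medium_stored [(array([381., 285.]), 0.8, 892)] TIP [(array([381.1, 285.7]), 0.95), (array([338.4, 260.1]), 0.18)]
side long_stored [(array([365., 224.]), 0.93, 980)] TIP [(array([364.1, 223.3]), 0.97)]
side tub [(array([276., 130.]), 0.67, 6309)] TIP [(array([274. , 139.9]), 0.89)]
side jar [(array([311., 131.]), 0.62, 92), (array([282., 184.]), 0.6, 749)] TIP [(array([284.1, 197.2]), 0.8)]
side bowl [(array([337., 178.]), 0.72, 934)] TIP [(array([338.7, 185.3]), 0.61), (array([337.2, 261.4]), 0.58), (array([284.7, 199.5]), 0.25)]
side stilt [] TIP [(array([308.4, 135.2]), 0.47)]
```

Candidates for long_stray: the buff post in the middle lane (scene 250,217), the green look-alike on the bench (145,300, leave alone), and the stored long post (285,243). I choose 250,217. For the short one: the tub post (408,147) against the stored short post (251,254). I choose the tub post. Next I check both in close crops.

```bash
python3 - <<'E'
from h import *
a=manip.camera('scene');b=manip.camera('side')
c=cv2.cvtColor(a['img'],cv2.COLOR_RGB2BGR)[155:295,180:320];c=cv2.resize(c,None,fx=4,fy=4,interpolation=cv2.INTER_CUBIC);cv2.imwrite('pics/c1.png',c)
c=cv2.cvtColor(b['img'],cv2.COLOR_RGB2BGR)[205:325,250:420];c=cv2.resize(c,None,fx=4.5,fy=4.5,interpolation=cv2.INTER_CUBIC);cv2.imwrite('pics/c2.png',c)
c1=cv2.cvtColor(a['img'],cv2.COLOR_RGB2BGR)[95:215,340:490];c2=cv2.cvtColor(b['img'],cv2.COLOR_RGB2BGR)[90:190,200:350]
cv2.imwrite('pics/c3.png',cv2.resize(c1,None,fx=5,fy=5,interpolation=cv2.INTER_CUBIC));cv2.imwrite('pics/c4.png',cv2.resize(c2,None,fx=5,fy=5,interpolation=cv2.INTER_CUBIC))
E
```

```text
(no output)
```

View pics/c1.png

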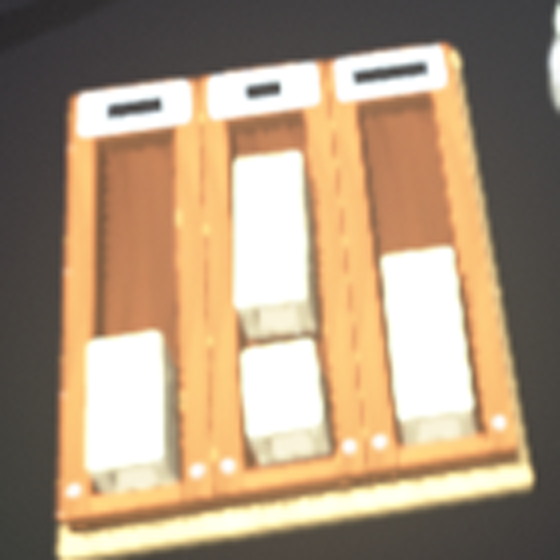

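View pics/c2.png

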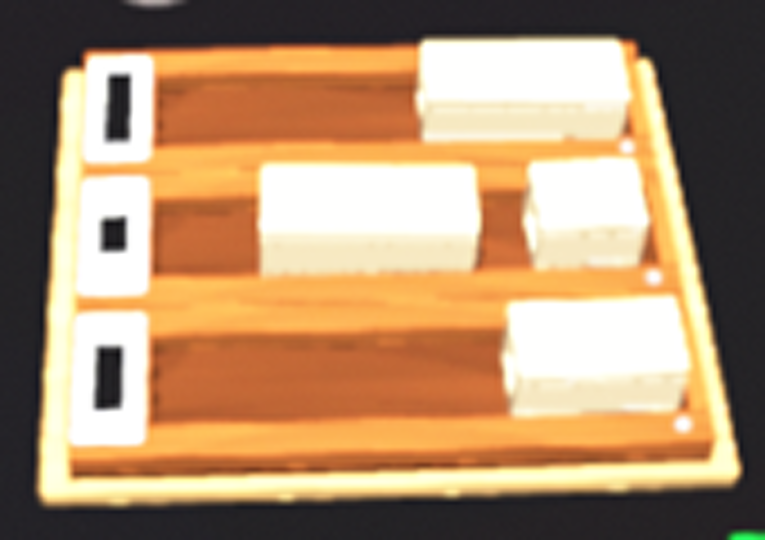

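View pics/c3.png

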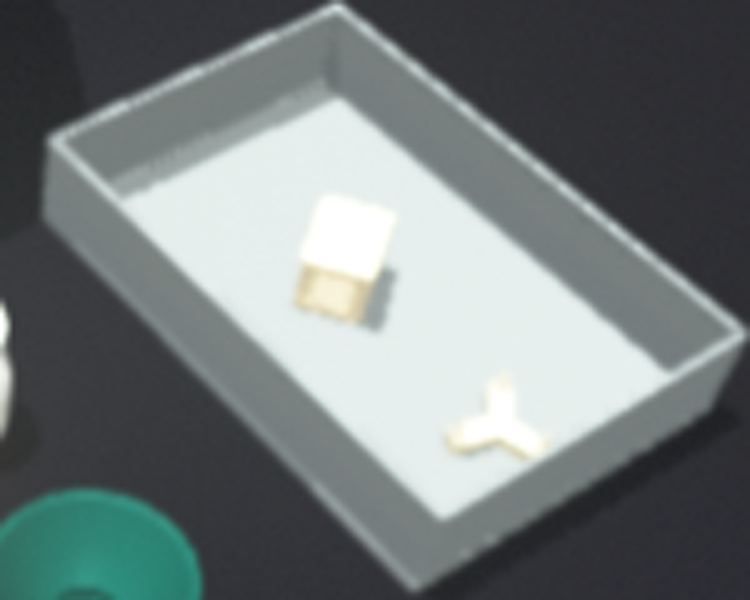

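View pics/c4.png

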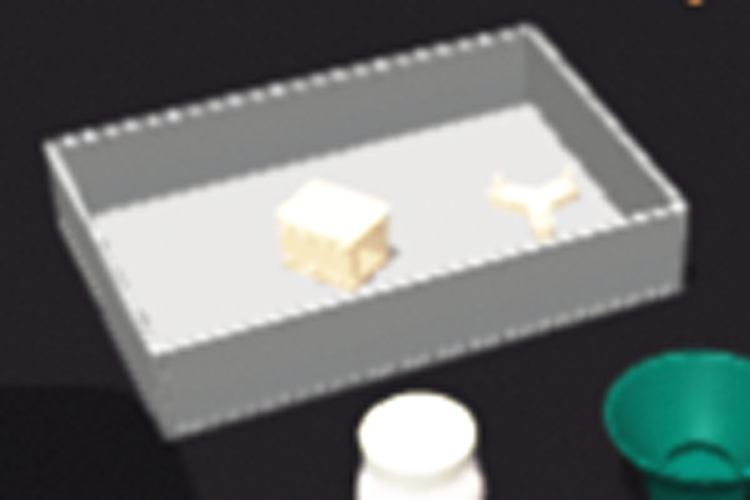

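```bash
cat > fit.py <<'E'
from h import *
from scipy.optimize import least_squares
a=manip.camera('scene');b=manip.camera('side')
def px(l,s,o): return (np.array(l,float)+.5)/s-.5+np.array(o)
def fit(obs,x0,local_z):
    def f(q,full=False):
        c,s=np.cos(q[2]),np.sin(q[2]);r=[]
        for p,P,uv in obs:
            P=np.array(P,float);W=np.c_[q[0]+c*P[:,0]-s*P[:,1],q[1]+s*P[:,0]+c*P[:,1],P[:,2]]
            r.append(proj(p,W)-uv)
        return np.concatenate(r).ravel()
    s=least_squares(f,x0,loss='soft_l1');return s.x,np.round(f(s.x).reshape(-1,2),1).tolist()
c2=lambda l:px(l,4.5,(250,205));c1=lambda l:px(l,4,(180,155));c3=lambda l:px(l,5,(340,95));c4=lambda l:px(l,5,(200,90))
lab=[(-138,80,32),(-138,0,32),(-138,-80,32)]
co=[(-155,-125,12),(155,-125,12),(155,125,12),(-155,125,12)]
x0=list(onz(b,c2([(380,260)])[0],20)[:2])+[0]
obsb=(b,co+lab,c2([(40,488),(738,470),(645,60),(66,72),(118,107),(114,234),(109,378)]))
obsa=(a,lab+co[1:3],c1([(390,72),(263,90),(135,107),(58,530),(532,470)]))
for o in ([obsa,obsb],[obsa],[obsb]):
    q,r=fit(o,x0,0);print('rack',q,r)
def post(L,z,ua,ub,yaw0):
    P=[(-L/2,-19,z),(L/2,-19,z),(L/2,19,z),(-L/2,19,z)]
    x0=list(onz(b,np.mean(ub,0),z)[:2])+[yaw0]
    for o in ([(a,P,ua),(b,P,ub)],[(a,P,ua)],[(b,P,ub)]):
        q,r=fit(o,x0,0);print(L,q,r)
# order: (-x,-y),(+x,-y),(+x,+y),(-x,+y)
post(100,56,c1([(233,153),(236,305),(312,305),(302,153)]),c2([(260,233),(480,235),(474,165),(262,165)]),0)
print([onz(a,u,42)[:2] for u in c3([(328,192),(397,213),(372,278),(300,262)])],[onz(b,u,42)[:2] for u in c4([(277,215),(318,180),(390,208),(345,243)])])
for n,t in (('stilt',10),('jar',0),('bowl',0),('tub',0)):
    for p in (a,b):
        r=manip.tip_of(n,p)
        if r: print(n,onz(p,r[0]['xy'],t)[:2],r[0]['score'])
E
python3 fit.py
```

```text
rack [ 5.97577721e+02 -2.40596310e+02 -2.00002391e-01] [[-0.0, -2.5], [0.2, -2.7], [0.3, -2.6], [0.3, 8.1], [0.4, 4.0], [0.9, 0.5], [1.1, 0.1], [1.7, -0.1], [0.8, -0.4], [-4.8, 0.4], [-5.2, 0.3], [-5.6, -0.1]]
rack [ 5.95838873e+02 -2.40706053e+02 -1.98767383e-01] [[-0.4, -3.0], [-0.1, -3.2], [0.0, -3.1], [0.2, 7.5], [0.1, 3.2]]
rack [ 597.85955471 -240.12407654   -6.4831783 ] [[1.1, 0.3], [1.2, -0.1], [1.7, -0.2], [0.9, -0.6], [-4.7, 0.2], [-5.1, 0.1], [-5.5, -0.3]]
100 [ 5.91286076e+02 -2.38861030e+02 -2.33039437e-01] [[0.5, 2.0], [0.0, 0.3], [-1.5, -1.8], [-0.5, 0.2], [0.4, -0.9], [-0.4, -1.1], [-0.3, 0.4], [0.1, 0.1]]
100 [ 5.91103864e+02 -2.38051510e+02 -2.32543415e-01] [[0.8, 1.9], [0.4, 0.2], [-1.2, -1.9], [-0.2, -0.0]]
100 [ 5.91142964e+02 -2.39973043e+02 -2.34850191e-01] [[0.4, -0.5], [-0.3, -0.6], [-0.2, 0.8], [0.1, 0.5]]
[array([487.59152834, 228.81689173]), array([515.57001734, 255.68320637]), array([552.94145257, 218.50568391]), array([528.80030402, 188.8459504 ])] [array([491.335608  , 225.40243944]), array([519.14097895, 254.36373127]), array([555.19151411, 217.85177921]), array([524.94206805, 190.54418352])]
stilt [656.48540294 228.17780398] 0.51
stilt [640.75906825 221.21802044] 0.48
jar [544.00008054 -10.12478269] 0.78
jar [535.73801629 -16.64685215] 0.96
bowl [682.05024749  -8.72194999] 0.73
bowl [670.95679705   1.51869097] 0.68
tub [535.37115119 226.93071829] 0.8
tub [537.5743158  225.06629435] 0.77
```

The crops show the label bars: long on the right (+y) lane, short in the middle, medium on the left. So the long stray is the 100 mm buff post in the middle lane (side 333,250), and the short stray is the post in the tub (side 265,138). Next I work out the approach.

```bash
cat >> h.py <<'E'
def delta(pos,lenang):
    """pos TCP target; lenang: angle of post's length axis. prints tool-frame shift, turn deg about tool y"""
    s=manip.read_state();M=R.from_euler('xyz',s['eef_rot']);
    best=None
    for k in (-1,0,1,2):
        T=R.from_euler('xyz',[-np.pi/2,0,lenang+k*np.pi])
        rv=np.degrees((M.inv()*T).as_rotvec())
        if best is None or np.linalg.norm(rv)<np.linalg.norm(best): best=rv
    print('clock',round(s['clock'],2),'pos',np.round(s['eef_pos'],1),'j',np.round(s['joints'],2),'F',np.round(s['wrist_force'],1),'gap',round(s['finger_gap'],1))
    print('shift',np.round(M.inv().apply(np.array(pos)-s['eef_pos']),1),'turn',np.round(best,1))
E
python3 -c "
from h import *
delta((591,-239,240),-0.233)"
```

```text
clock 3.45 pos [ 176.  -521.   227.4] j [-1.31  0.3   1.52 -0.    1.32 -0.07] F [-0.8  0.7  1.2] gap 93.9
shift [-483.4  -12.5 -134.4] turn [ 0. 32.  0.]
```

```bash
python3 -m jog '[-40,-1,-11,0,3,0,-80,-2,-22,0,6,0,-120,-3,-33,0,10,0,-160,-4,-45,0,13,0,-200,-5,-56,0,16,0,-240,-6,-67,0,19,0,-280,-7,-78,0,22,0,-320,-8,-89,0,25,0,-360,-9,-100,0,28,0,-400,-10,-111,0,32,0]' 70; python3 -c "
from h import *
delta((591,-239,240),-0.233)"
```

```text
clock: 4.28
eef_pos: [521.0, -286.3, 237.6]
eef_rot: [-1.571, 0.0, 2.907]
wrist_force: [0.6, -0.8, 0.8]
finger_gap: 70.1
clock 4.28 pos [ 521.  -286.3  237.6] j [-0.56  0.39  1.37 -0.    1.38  1.24] F [ 0.6 -0.8  0.8] gap 70.1
shift [-57.1  -2.4 -62.3] turn [-0.  -0.1 -0. ]
```

```bash
python3 -m jog '[-28,-1,-29,0,0,0,-57,-2,-62,0,0,0,-57,-2,-62,0,0,0,-57,-2,-62,0,0,0,-57,-2,-62,0,0,0]' 70; python3 -c "
from h import *
p=manip.camera('wrist');save(p,'w1');print(p['origin'],p['orientation'])
r=manip.masks_of('long_stray',p)
for x in r: print(x['xy'],x['score'],x['pixels'].sum())
delta((591,-239,240),-0.233)"
```

```text
clock: 4.7
eef_pos: [588.9, -240.9, 239.1]
eef_rot: [-1.571, -0.001, 2.909]
wrist_force: [-0.3, -0.2, 0.1]
finger_gap: 70.1
[ 671.63555166 -260.70213224  396.94616112] [ 2.84631109e+00  1.67009559e-03 -1.80355338e+00]
[314.7, 179.7] 0.81 3225
[524.8, 25.1] 0.62 5334
[11.7, 292.0] 0.62 733
clock 4.8 pos [ 588.4 -241.7  239.6] j [-0.45  0.49  1.23 -0.    1.42  1.36] F [-0.6  0.4  0.2] gap 69.8
shift [-1.9 -0.4 -3.2] turn [-0.  -0.1  0. ]
```

View pics/w1.png

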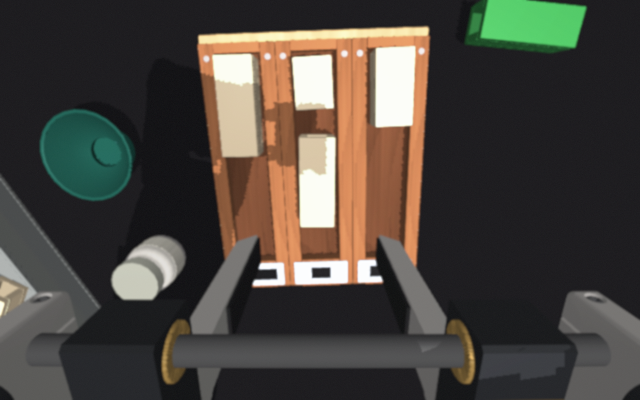

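```bash
python3 -c "
import cv2
i=cv2.imread('pics/w1.png')
cv2.imwrite('pics/w1a.png',cv2.resize(i[20:290,190:440],None,fx=2.2,fy=2.2,interpolation=cv2.INTER_CUBIC))
cv2.imwrite('pics/w1b.png',cv2.resize(i[125:240,280:360],None,fx=5,fy=5,interpolation=cv2.INTER_CUBIC))"
```

```text
(no output)
```

View pics/w1a.png

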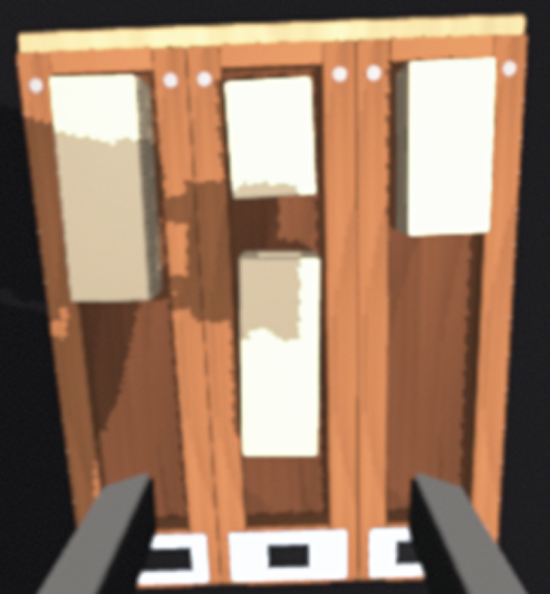

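View pics/w1b.png

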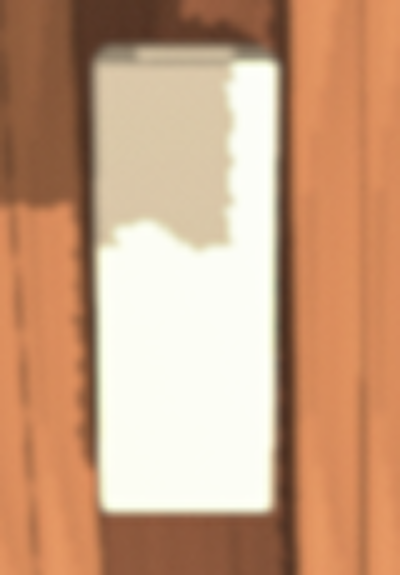

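```bash
cat > m.py <<'E'
from h import *
p=manip.camera('wrist')
p=dict(p);p['origin']=[671.63555166,-260.70213224,396.94616112];p['orientation']=[2.84631109e+00,1.67009559e-03,-1.80355338e+00]
def px(l,s,o): return (np.array(l,float)+.5)/s-.5+np.array(o)
A=lambda l:px(l,2.2,(190,20));B=lambda l:px(l,5,(280,125))
W=lambda U,z:np.array([onz(p,u,z) for u in U])
c=W(B([(95,62),(278,62),(273,512),(101,512)]),56);print(c[:,:2].round(1),'centre',c.mean(0),'near-far mid',)
d=(c[0]+c[1])/2-(c[2]+c[3])/2;print('len',np.linalg.norm(d),'yaw',np.arctan2(d[1],d[0]))
s=W(A([(36,85),(170,80),(204,79),(340,74),(374,73),(510,68)]),32)
print('screws',s[:,:2].round(1));d=s[0]-s[5];yaw=np.arctan2(d[1],d[0])-np.pi/2;print('rack yaw',yaw)
ml,ms,mm=(s[0]+s[1])/2,(s[2]+s[3])/2,(s[4]+s[5])/2;print(ml,ms,mm,np.linalg.norm(ml-ms))
e=W(A([(290,556)]),32)[0];print('bar',e);d=ms-e;print('d',np.linalg.norm(d),'axis yaw',np.arctan2(d[1],d[0]))
L=W(A([(52,76),(137,73),(149,300),(70,300)]),56);print('longstored',L[:,:2].round(1),L.mean(0))
d=(L[0]+L[1]-L[2]-L[3])/2;print(np.linalg.norm(d),np.arctan2(d[1],d[0]))
E
python3 m.py
```

```text
[[ 643.6 -232.9]
 [ 634.8 -270. ]
 [ 536.9 -247.2]
 [ 545.9 -209.3]] centre [ 590.29461984 -239.84782987   56.        ] near-far mid
len 100.50994308440366 yaw -0.2324686104548526
screws [[ 742.8 -156.7]
 [ 730.  -219.4]
 [ 726.7 -235.2]
 [ 713.9 -298.4]
 [ 710.7 -314.1]
 [ 698.1 -377.1]]
rack yaw -0.20004130921663088
[ 736.42499043 -188.05904477   32.        ] [ 720.32243901 -266.79567551   32.        ] [ 704.4067672  -345.62588528   32.        ] 80.3663435899916
bar [ 470.76015111 -217.29907568   32.        ]
d 254.4233655510701 axis yaw -0.19579278941308367
longstored [[ 740.  -171.7]
 [ 732.3 -208.7]
 [ 634.3 -185.4]
 [ 643.2 -148.3]] [ 687.45252736 -178.51558396   56.        ]
100.17458081493808 -0.23508432857093994
```

```bash
python3 -c "
from h import *
delta((590.3,-239.8,57),-0.2325)"
```

```text
clock 4.85 pos [ 588.4 -241.7  239.7] j [-0.45  0.49  1.23 -0.    1.42  1.36] F [-0.4 -0.9  1.2] gap 70.1
shift [ -1.4 182.7  -2.4] turn [-0.  -0.1 -0. ]
```

```bash
python3 -m jog '[-1,40,-2,0,0,0,-1,80,-2,0,0,0,-1,120,-2,0,0,0,-1,150,-2,0,0,0,-1,165,-2,0,0,0,-1,165,-2,0,0,0]' 60; python3 -c "
from h import *
delta((590.3,-239.8,57),-0.2325)"
```

```text
clock: 5.35
eef_pos: [588.4, -239.2, 70.8]
eef_rot: [-1.572, -0.006, 2.907]
wrist_force: [0.8, 0.6, -0.0]
finger_gap: 60.0
clock 5.35 pos [ 588.4 -239.2   70.8] j [-0.44  0.65  1.4  -0.    1.1   1.36] F [ 0.8  0.6 -0. ] gap 60.0
shift [-2.1 13.8  0.2] turn [ 0.1 -0.1  0.3]
```

Going down and closing.

```bash
python3 -m jog '[-1,7,0,0,0,0,-1,13,0,0,0,0,-1,13,0,0,0,0]' 60; python3 -c "
from h import *
p=manip.camera('side');save(p,'s2')
i=cv2.imread('pics/s2.png')
cv2.imwrite('pics/s2a.png',cv2.resize(i[130:330,230:430],None,fx=3,fy=3))
delta((590.3,-239.8,57),-0.2325)"
```

```text
clock: 5.6
eef_pos: [591.6, -239.6, 61.6]
eef_rot: [-1.571, 0.001, 2.908]
wrist_force: [-1.0, 1.1, -0.1]
finger_gap: 60.1
clock 5.65 pos [ 591.7 -239.5   62. ] j [-0.44  0.66  1.4   0.    1.08  1.36] F [-0.2 -0.7 -0.3] gap 60.1
shift [1.3 5.  0.6] turn [-0. -0. -0.]
```

View pics/s2a.png

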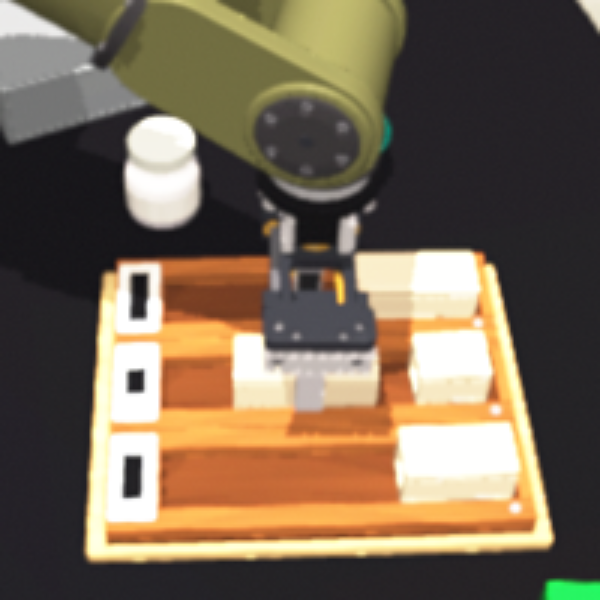

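The fingers straddle the middle of the post (crop 310,380), so I lower 5 mm and close.

```bash
python3 -m jog '[0,5,0,0,0,0,0,5,0,0,0,0]' 60;  python3 -m jog '[0,0,0,0,0,0,0,0,0,0,0,0,0,0,0,0,0,0,0,0,0,0,0,0,0,0,0,0,0,0,0,0,0,0,0,0]' 30 25
```

```text
clock: 5.82
eef_pos: [591.6, -239.2, 56.3]
eef_rot: [-1.571, 0.0, 2.909]
wrist_force: [0.5, 0.1, -0.4]
finger_gap: 60.2
clock: 6.32
eef_pos: [591.7, -239.3, 56.6]
eef_rot: [-1.571, 0.0, 2.909]
wrist_force: [-0.2, 0.3, 2.1]
finger_gap: 37.7
```

```bash
python3 -m jog '[0,-10,0,0,0,0,0,-25,0,0,0,0,0,-50,0,0,0,0,0,-50,0,0,0,0,0,-50,0,0,0,0]';  python3 -c "
from h import *
delta((573,-155.7,106),-0.199)"
```

```text
clock: 6.73
eef_pos: [592.1, -239.4, 107.7]
eef_rot: [-1.57, 0.002, 2.909]
wrist_force: [0.1, 0.4, -2.4]
finger_gap: 37.9
clock 6.73 pos [ 592.1 -239.4  107.7] j [-0.44  0.61  1.37  0.    1.16  1.36] F [ 0.1  0.4 -2.4] gap 37.9
shift [ 37.9   1.6 -77. ] turn [-0.  -1.9 -0.1]
```

```bash
python3 -m jog '[12,0,-25,0,-1,0,25,0,-50,0,-2,0,38,0,-77,0,-2,0,38,0,-77,0,-2,0,38,0,-77,0,-2,0,38,0,-77,0,-2,0]';  python3 -c "
from h import *
p=manip.camera('wrist');save(p,'w3');print(p['origin'].tolist(),p['orientation'].tolist())
p=manip.camera('side');save(p,'s3')
i=cv2.imread('pics/s3.png')
cv2.imwrite('pics/s3a.png',cv2.resize(i[130:330,230:430],None,fx=3,fy=3))
delta((573,-155.7,57),-0.199)"
```

```text
clock: 7.23
eef_pos: [572.3, -155.8, 105.7]
eef_rot: [-1.571, -0.001, 2.944]
wrist_force: [-0.2, -0.5, -1.9]
finger_gap: 37.7
[655.7063898145364, -172.7474933735267, 263.5734014438717] [2.846178307203386, 0.0017334264201100957, -1.768854961615213]
clock 7.33 pos [ 572.3 -156.3  105.9] j [-0.33  0.52  1.51 -0.    1.11  1.44] F [-0.4 -0.7 -1.8] gap 37.9
shift [-0.6 48.9 -0.7] turn [0. 0. 0.]
```

View pics/w3.png

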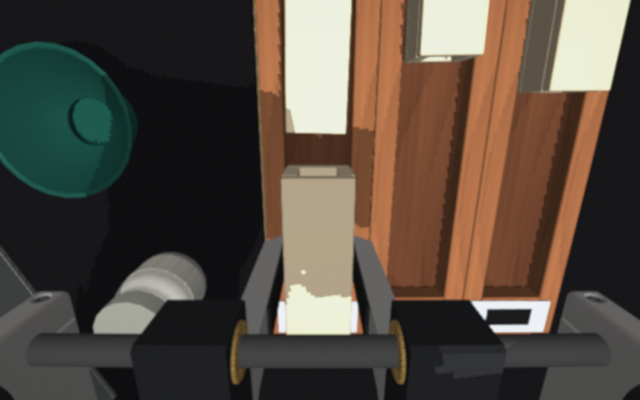

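View pics/s3a.png

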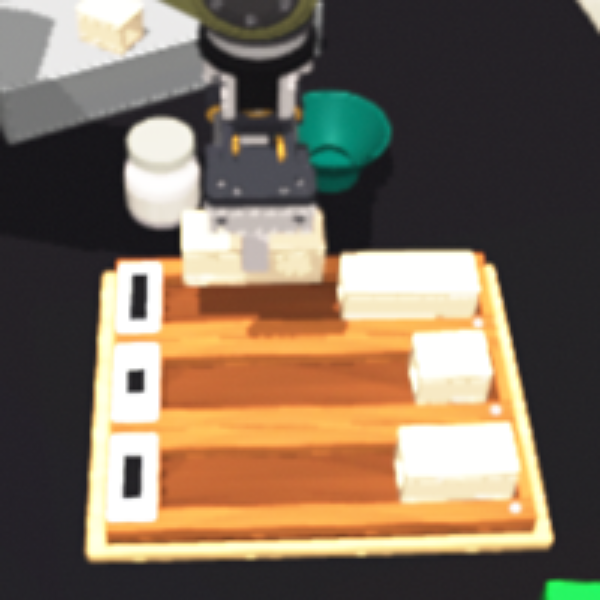

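The post is centred in the lane: the label slivers at columns 277 and 358 sit symmetrically about the post's centre at 318, and the lane is clear ahead of it (row 135–165). I lower in stages.

```bash
python3 -m jog '[0,15,0,0,0,0,0,30,0,0,0,0,0,40,0,0,0,0,0,45,0,0,0,0,0,46,0,0,0,0,0,46,0,0,0,0]';  python3 -m jog '[0,1,0,0,0,0,0,2,0,0,0,0,0,2,0,0,0,0]'
```

```text
clock: 7.83
eef_pos: [572.5, -155.8, 60.4]
eef_rot: [-1.571, -0.0, 2.943]
wrist_force: [-0.1, 0.3, -0.4]
finger_gap: 37.5
clock: 8.08
eef_pos: [572.5, -155.6, 58.8]
eef_rot: [-1.571, 0.001, 2.944]
wrist_force: [0.6, -0.1, -2.3]
finger_gap: 38.2
```

```bash
python3 -m jog '[0,1,0,0,0,0,0,2,0,0,0,0,0,2,0,0,0,0]';python3 -c "
from h import *
for i in range(1):
  s=manip.read_state();print(s['wrist_force'],s['eef_pos'])
p=manip.camera('side');save(p,'s4')
i=cv2.imread('pics/s4.png')
cv2.imwrite('pics/s4a.png',cv2.resize(i[190:310,250:410],None,fx=4,fy=4))
"
```

```text
clock: 8.33
eef_pos: [572.6, -155.6, 56.7]
eef_rot: [-1.571, 0.0, 2.944]
wrist_force: [1.5, -0.8, 0.9]
finger_gap: 37.7
[ 1.51806549 -0.7749789   0.86734949] [ 572.55739834 -155.55088173   56.65284551]
```

View pics/s4a.png

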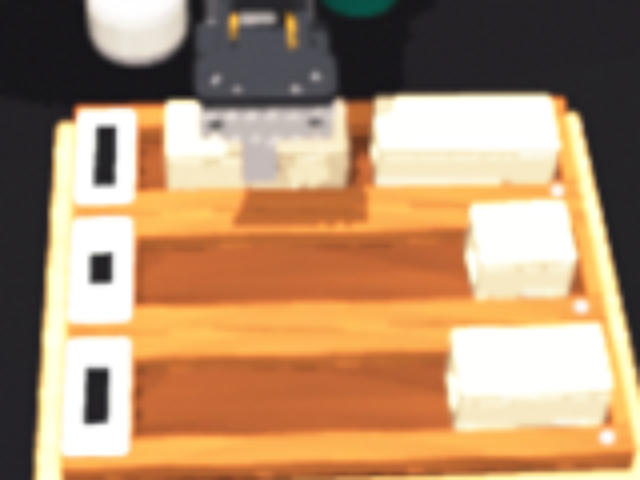

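The post is seated: same height as the grasp, with the load off the wrist. Opening.

```bash
python3 -m jog '[0,0,0,0,0,0,0,0,0,0,0,0,0,0,0,0,0,0,0,0,0,0,0,0]' 56; python3 -m jog '[0,-10,0,0,0,0,0,-40,0,0,0,0,0,-80,0,0,0,0,0,-120,0,0,0,0,0,-130,0,0,0,0]'; python3 -c "
from h import *
p=manip.camera('wrist');save(p,'w5')
delta((522,222.5,190),-0.785)
print(manip.read_state()['eef_pos'])"
```

```text
clock: 8.72
eef_pos: [572.4, -155.5, 56.5]
eef_rot: [-1.571, 0.0, 2.944]
wrist_force: [-0.4, 0.7, 1.1]
finger_gap: 55.6
clock: 9.13
eef_pos: [574.1, -156.1, 193.9]
eef_rot: [-1.57, 0.009, 2.944]
wrist_force: [-0.1, 0.6, 0.8]
finger_gap: 55.9
clock 9.18 pos [ 574.1 -156.1  193.1] j [-0.33  0.42  1.44  0.    1.27  1.44] F [ 0.8 -0.8  0.9] gap 55.9
shift [ 125.5    1.6 -361. ] turn [ 0.1 33.6 -0.5]
[ 574.07169927 -156.0584384   193.10303609]
```

View pics/w5.png

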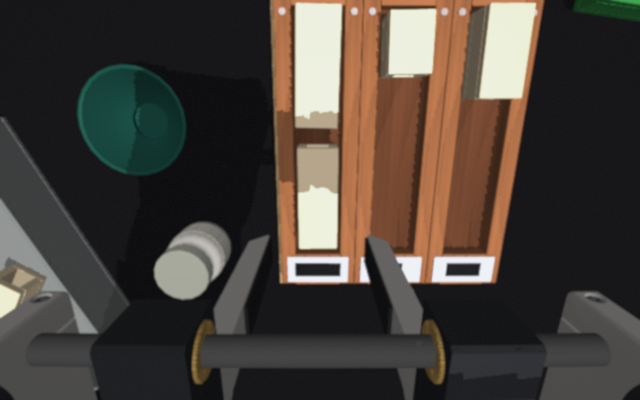

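```bash
python3 -m jog '[12,0,-36,0,-7,0,25,0,-72,0,-14,0,37,0,-108,0,-21,0,50,0,-144,0,-28,0,62,0,-180,0,-35,0,75,0,-216,0,-42,0,87,0,-252,0,-49,0,100,0,-288,0,-56,0,112,0,-324,0,-63,0,125,0,-361,0,-70,0]' 70; python3 -c "
from h import *
delta((522,222.5,190),-0.785+3.14159)"
```

```text
clock: 10.02
eef_pos: [520.0, 224.7, 186.1]
eef_rot: [-1.571, -0.0, -2.112]
wrist_force: [1.0, 0.5, -0.2]
finger_gap: 70.2
clock 10.02 pos [520.  224.7 186.1] j [ 0.34  0.37  1.52 -0.    1.25  0.88] F [ 1.   0.5 -0.2] gap 70.2
shift [ 0.8 -3.9  2.8] turn [  0. -76.   0.]
```

```bash
python3 -m jog '[0,0,0,0,-7,0,0,0,0,0,-14,0,0,0,0,0,-21,0,0,0,0,0,-28,0,0,0,0,0,-35,0,0,0,0,0,-42,0,0,-4,0,0,-49,0,0,-4,0,0,-56,0,0,-4,0,0,-63,0,0,-4,0,0,-70,0]' 70; python3 -m jog '[0,0,0,0,-6,0,0,0,0,0,-6,0,0,0,0,0,-6,0]'; python3 -c "
from h import *
p=manip.camera('wrist');save(p,'w6');print(np.array(p['origin']).tolist(),np.array(p['orientation']).tolist())
delta((522,222.5,190),-0.785)"
```

```text
clock: 10.85
eef_pos: [520.6, 222.9, 190.0]
eef_rot: [-1.571, 0.0, -0.89]
wrist_force: [-0.3, 0.7, -0.8]
finger_gap: 70.0
clock: 11.1
eef_pos: [520.6, 222.9, 190.1]
eef_rot: [-1.571, 0.0, -0.795]
wrist_force: [0.3, -0.9, 0.3]
finger_gap: 69.9
[461.3103059117237, 283.26493150207267, 348.04089510305727] [2.849512327053744, -0.000548583700150429, 0.7758070063656055]
clock 11.15 pos [520.7 222.9 190.2] j [ 0.34  0.37  1.52 -0.    1.25 -0.44] F [ 0.8  0.9 -0.6] gap 69.6
shift [1.3 0.2 0.7] turn [ 0.  -0.6 -0. ]
```

View pics/w6.png

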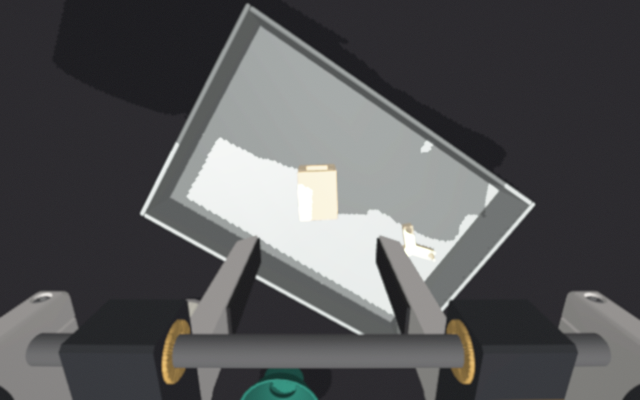

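```bash
python3 -c "
import cv2
i=cv2.imread('pics/w6.png')
cv2.imwrite('pics/w6a.png',cv2.resize(i[155:230,280:355],None,fx=8,fy=8,interpolation=cv2.INTER_CUBIC))"
```

```text
(no output)
```

View pics/w6a.png

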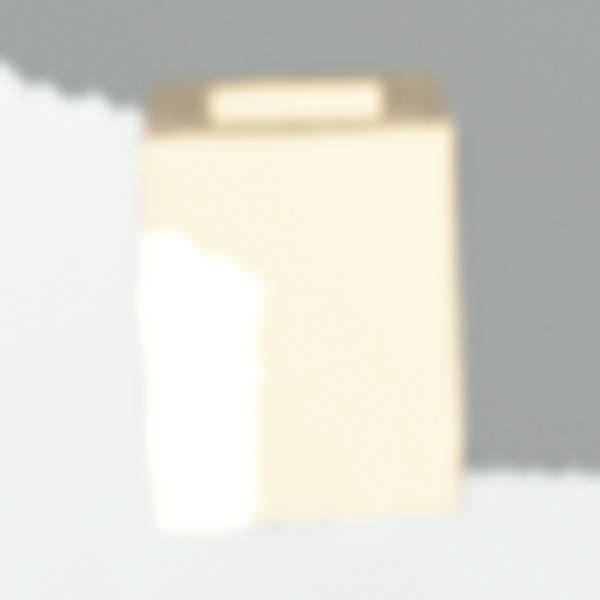

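```bash
python3 - <<'E'
from h import *
p=dict(manip.camera('wrist'))
p['origin']=[461.3103059117237, 283.26493150207267, 348.04089510305727];p['orientation']=[2.849512327053744, -0.000548583700150429, 0.7758070063656055]
U=(np.array([(143,135),(453,123),(463,512),(155,528)])+.5)/8-.5+np.array([280,155])
c=np.array([onz(p,u,42) for u in U]);print(c[:,:2].round(1),c.mean(0))
d=(c[2]+c[3]-c[0]-c[1])/2;a=np.arctan2(d[1],d[0]);print(np.linalg.norm(d),a)
w=(c[1]+c[2]-c[0]-c[3])/2;aw=np.arctan2(w[1],w[0])-np.pi/2;print(np.linalg.norm(w),aw)
m=c.mean(0);delta((m[0],m[1],43),(a+aw)/2 if abs(a-aw)<1 else a)
E
```

```text
[[490.8 225.3]
 [516.4 252.5]
 [552.7 218.5]
 [526.5 189.8]] [521.62826202 221.5498155   42.        ]
50.06045072026251 -0.7683130218993833
38.127819756275585 -0.7477789562479369
clock 11.2 pos [520.7 223.  190.2] j [ 0.34  0.37  1.52  0.    1.25 -0.44] F [-0.3 -0.1 -0.1] gap 69.6
shift [  1.7 147.2  -0.3] turn [ 0.  -2.1 -0. ]
```

```bash
python3 -m jog '[2,40,0,0,-2,0,2,80,0,0,-2,0,2,115,0,0,-2,0,2,135,0,0,-2,0,2,142,0,0,-2,0,2,142,0,0,-2,0]' 62; python3 -c "
from h import *
p=manip.camera('scene');save(p,'s7')
i=cv2.imread('pics/s7.png')
cv2.imwrite('pics/s7a.png',cv2.resize(i[80:230,320:500],None,fx=4,fy=4))
delta((521.6,221.5,43),-0.758)"
```

```text
clock: 11.7
eef_pos: [521.6, 221.3, 47.1]
eef_rot: [-1.573, 0.001, -0.758]
wrist_force: [0.7, -0.8, -1.1]
finger_gap: 62.5
clock 11.75 pos [522.4 221.6  48.8] j [ 0.34  0.55  1.63  0.    0.97 -0.48] F [-0.1 -0.5  0.7] gap 62.1
shift [-0.5  5.8 -0.6] turn [ 0.  0. -0.]
```

View pics/s7a.png

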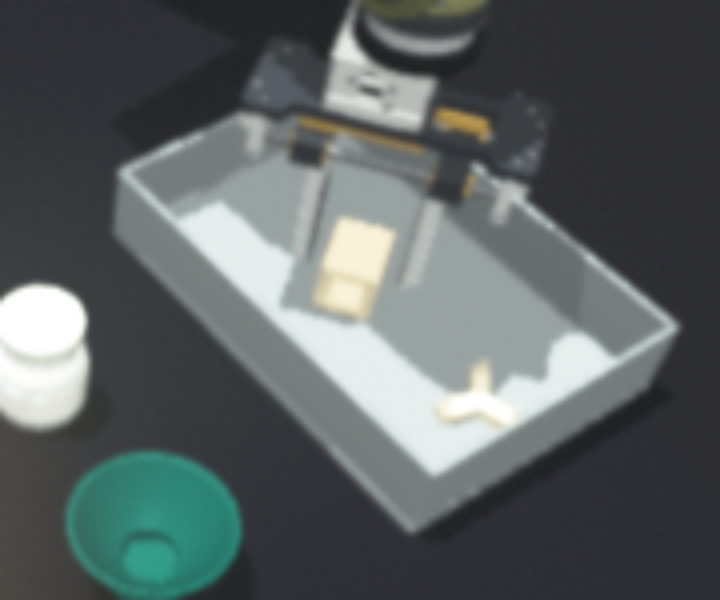

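The fingers straddle the short post (crop 310,210 and 420,245) and are well clear of the stilt (480,400). I lower and close.

```bash
python3 -m jog '[0,5,-1,0,0,0,0,5,-1,0,0,0]';  python3 -m jog '[0,0,0,0,0,0,0,0,0,0,0,0,0,0,0,0,0,0,0,0,0,0,0,0,0,0,0,0,0,0,0,0,0,0,0,0]' 30 25; python3 -m jog '[0,-10,0,0,0,0,0,-35,0,0,0,0,0,-75,0,0,0,0,0,-115,0,0,0,0,0,-120,0,0,0,0,0,-120,0,0,0,0]'; python3 -c "
from h import *
p=manip.camera('side');save(p,'s8')
delta((577,-238.2,160),-0.199)"
```

```text
clock: 11.92
eef_pos: [521.9, 221.0, 44.3]
eef_rot: [-1.569, -0.001, -0.757]
wrist_force: [-0.9, -0.4, -0.6]
finger_gap: 62.0
clock: 12.42
eef_pos: [521.7, 220.9, 43.8]
eef_rot: [-1.57, -0.0, -0.756]
wrist_force: [-1.5, -0.5, 4.5]
finger_gap: 37.9
clock: 12.92
eef_pos: [522.4, 221.2, 166.5]
eef_rot: [-1.566, -0.002, -0.756]
wrist_force: [-0.1, -0.7, -1.7]
finger_gap: 37.9
clock 12.97 pos [521.6 220.9 164.1] j [ 0.34  0.39  1.55 -0.    1.2  -0.48] F [-0.7  0.1 -1.7] gap 37.9
shift [ 355.4    3.9 -295.9] turn [ -0.1 -31.9   0.1]
```

View pics/s8.png

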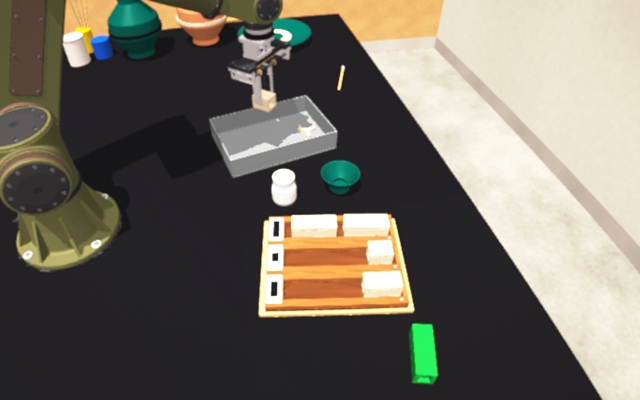

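The post is held (side 263,100), and the long post lies in its lane (315,225). Carrying over.

```bash
python3 -m jog '[30,0,-25,0,-3,0,60,0,-50,0,-6,0,90,0,-75,0,-9,0,120,0,-100,0,-12,0,150,0,-125,0,-15,0,180,0,-150,0,-18,0,210,0,-175,0,-21,0,240,0,-200,0,-24,0,270,0,-225,0,-27,0,300,0,-250,0,-30,0]'; python3 -c "
from h import *
delta((577,-238.1,160),-0.199)"
```

```text
clock: 13.8
eef_pos: [567.2, -168.6, 161.3]
eef_rot: [-1.57, 0.003, -0.23]
wrist_force: [0.9, 0.8, -1.4]
finger_gap: 37.9
clock 13.8 pos [ 567.2 -168.6  161.3] j [-0.35  0.45  1.47  0.    1.22 -1.69] F [ 0.9  0.8 -1.4] gap 37.9
shift [ 25.4   1.2 -65.5] turn [-0.  -1.8 -0.2]
```

```bash
python3 -m jog '[12,0,-32,0,-1,0,25,0,-65,0,-2,0,25,0,-65,0,-2,0,25,20,-65,0,-2,0,25,50,-65,0,-2,0,25,55,-65,0,-2,0,25,55,-65,0,-2,0,25,55,-65,0,-2,0]'; python3 -c "
from h import *
p=manip.camera('wrist');save(p,'w9')
p=manip.camera('side');save(p,'s9')
i=cv2.imread('pics/s9.png')
cv2.imwrite('pics/s9a.png',cv2.resize(i[130:330,230:430],None,fx=3,fy=3))
delta((577,-238.1,57),-0.199)"
```

```text
clock: 14.47
eef_pos: [577.5, -235.6, 108.5]
eef_rot: [-1.571, 0.001, -0.198]
wrist_force: [-0.4, 0.0, 0.3]
finger_gap: 37.8
clock 14.57 pos [ 578.  -235.9  109.8] j [-0.45  0.57  1.41 -0.    1.15 -1.82] F [-0.2  0.4 -1.4] gap 38.0
shift [-0.7 52.8 -2.3] turn [0.  0.1 0.1]
```

View pics/w9.png

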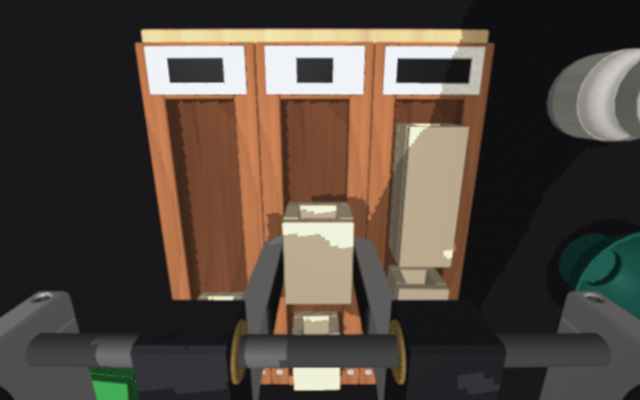

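View pics/s9a.png

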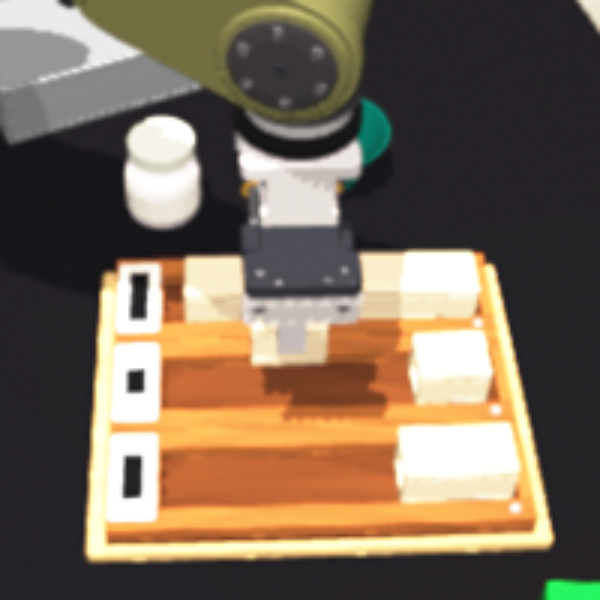

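The lane centre is at column 316 and the post centre at 318.5, so about 2 mm off. That agrees with the computed −2.3 mm shift. I correct it and lower.

```bash
python3 -m jog '[0,10,-2,0,0,0,0,25,-2,0,0,0,0,38,-2,0,0,0,0,44,-2,0,0,0,0,47,-2,0,0,0,0,49,-2,0,0,0,0,49,-2,0,0,0]';  python3 -m jog '[0,1,0,0,0,0,0,2,0,0,0,0,0,2,0,0,0,0]'
```

```text
clock: 15.15
eef_pos: [577.2, -237.9, 59.5]
eef_rot: [-1.571, -0.0, -0.198]
wrist_force: [-0.1, 0.2, -1.5]
finger_gap: 38.1
clock: 15.4
eef_pos: [577.3, -237.9, 57.9]
eef_rot: [-1.571, -0.001, -0.198]
wrist_force: [1.0, 0.4, -1.1]
finger_gap: 37.9
```

```bash
python3 -m jog '[0,1,0,0,0,0,0,1,0,0,0,0,0,1,0,0,0,0]'; python3 -m jog '[0,0,0,0,0,0,0,0,0,0,0,0]';python3 -c "
from h import *
p=manip.camera('wrist');save(p,'w10')"
```

```text
clock: 15.65
eef_pos: [577.4, -238.0, 57.8]
eef_rot: [-1.571, -0.001, -0.198]
wrist_force: [-4.2, 1.5, 10.2]
finger_gap: 37.9
clock: 15.82
eef_pos: [577.4, -238.0, 57.8]
eef_rot: [-1.571, -0.001, -0.198]
wrist_force: [-3.3, 1.2, 9.2]
finger_gap: 38.1
```

View pics/w10.png

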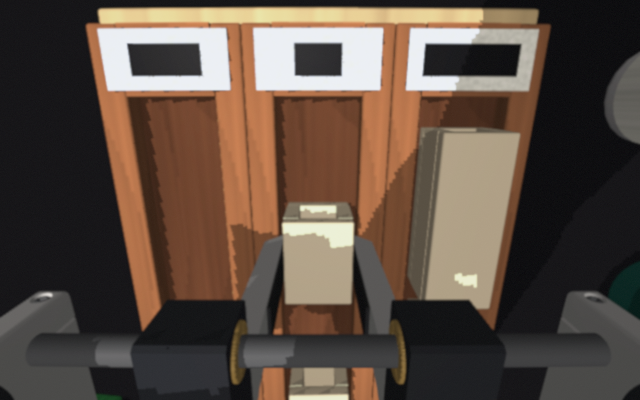

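Contact with about 10 N upward, at the expected height, and the post is central in the lane. I release and retract.

```bash
python3 -m jog '[0,0,0,0,0,0,0,0,0,0,0,0,0,0,0,0,0,0,0,0,0,0,0,0]' 56; python3 -m jog '[0,-10,0,0,0,0,0,-40,0,0,0,0,0,-80,0,0,0,0,0,-120,0,0,0,0,0,-160,0,0,0,0,0,-180,0,0,0,0,0,-180,0,0,0,0,0,-180,0,0,0,0]'; python3 -c "
from h import *
p=manip.camera('wrist');save(p,'w11');print(np.array(p['origin']).tolist(),np.array(p['orientation']).tolist())
p=manip.camera('side');save(p,'s11')
p=manip.camera('scene');save(p,'c11')
i=cv2.imread('pics/s11.png')
cv2.imwrite('pics/s11a.png',cv2.resize(i[120:330,230:430],None,fx=2.8,fy=2.8))
i=cv2.imread('pics/c11.png')
cv2.imwrite('pics/c11a.png',cv2.resize(i[90:300,180:500],None,fx=2.5,fy=2.5))"
```

```text
clock: 16.2
eef_pos: [577.1, -237.8, 56.3]
eef_rot: [-1.571, 0.0, -0.198]
wrist_force: [-0.5, 0.5, 0.6]
finger_gap: 55.8
clock: 16.87
eef_pos: [577.3, -237.9, 237.8]
eef_rot: [-1.571, -0.002, -0.198]
wrist_force: [-0.6, 0.1, -0.6]
finger_gap: 55.8
[493.7718176678582, -221.32818683941684, 395.54747260096696] [2.8461530905131855, -0.0012013610299024258, 1.3726315123968567]
```

View pics/w11.png

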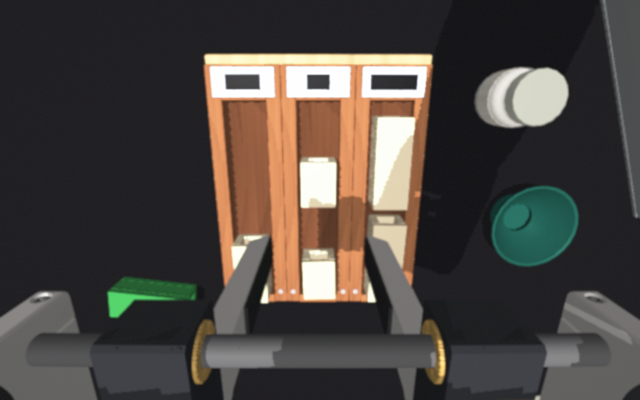

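View pics/s11a.png

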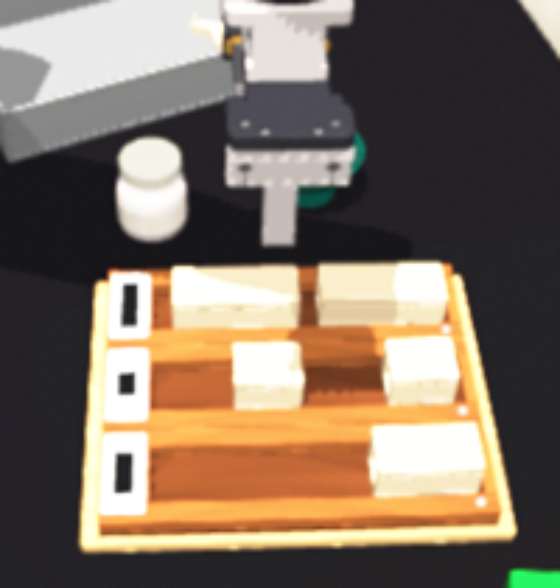

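View pics/c11a.png

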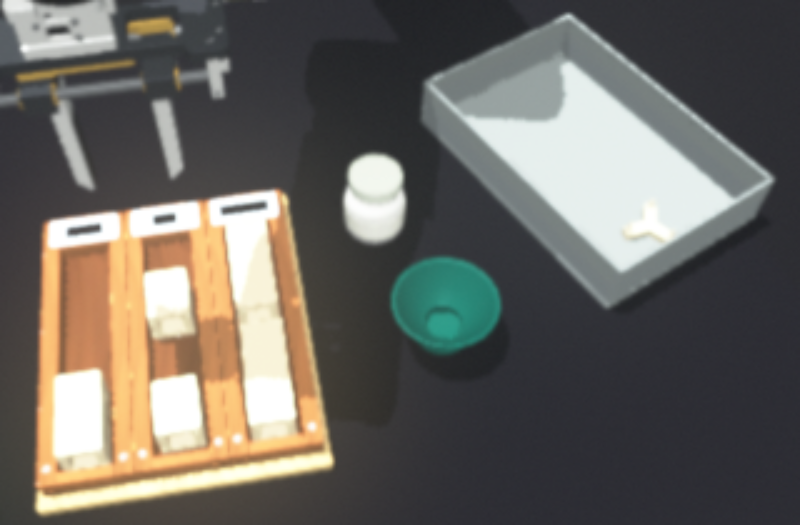

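```bash
python3 -c "
import cv2
i=cv2.imread('pics/w11.png')
cv2.imwrite('pics/w11a.png',cv2.resize(i[60:300,280:440],None,fx=3.3,fy=2.5,interpolation=cv2.INTER_CUBIC))"
```

```text
(no output)
```

View pics/w11a.png

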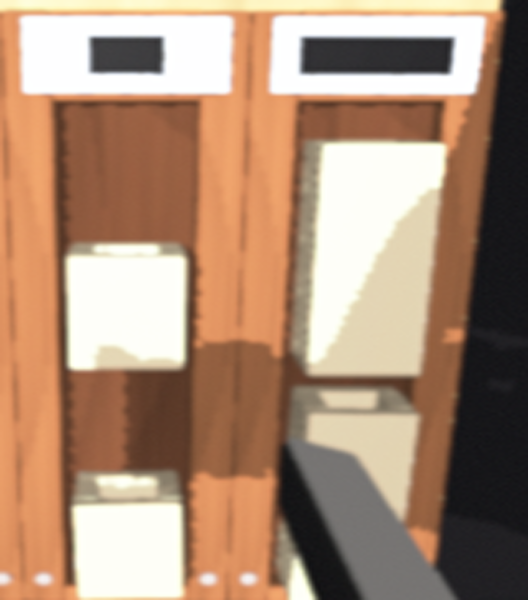

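```bash
python3 - <<'E'
from h import *
p=dict(manip.camera('wrist'))
p['origin']=[493.7718176678582, -221.32818683941684, 395.54747260096696];p['orientation']=[2.8461530905131855, -0.0012013610299024258, 1.3726315123968567]
W=lambda l,z:np.array([onz(p,u,z) for u in (np.array(l,float)+.5)/[3.3,2.5]-.5+np.array([280,60])])
bs,bl=W([(127,55),(378,55)],32);s=W([(43,579),(208,579)],32).mean(0)
d=(s-bs)[:2];u=d/np.linalg.norm(d);v=np.array([-u[1],u[0]]);print('yaw',np.arctan2(u[1],u[0]))
o=bs[:2]+138*u
for n,c in (('short',[(66,255),(188,255),(185,369),(68,369)]),('long',[(320,143),(445,143),(421,376),(306,376)])):
    C=W(c,56)[:,:2];m=C.mean(0)-o;e=(C[2]+C[3]-C[0]-C[1]);print(n,'x',m@u,'y',m@v,'len',np.linalg.norm(e)/2,'ang',np.arctan2(e@v,e@u))
print('long lane y',(bl-bs)[:2]@v); delta((577,-238,238),-.199)
E
```

```text
yaw -0.20018653373119777
short x -31.183701407005397 y 0.11174109531625796 len 50.87967530553527 ang -0.0010028707474735742
long x -52.76974881496906 y 79.51130431439091 len 100.34520346203531 ang 0.007688027568332113
long lane y 80.75937295356121
clock 17.07 pos [ 576.7 -237.7  234.9] j [-0.45  0.46  1.28 -0.    1.4  -1.82] F [ 0.9 -0.5 -0.3] gap 56.3
shift [ 0.4 -3.1 -0.3] turn [-0.   0.1 -0.1]
```

Both posts are centred and aligned, and their measured lengths assume the top face at lying height, which fits. Handing in.

```bash
python3 -c "
from cell import manip
print(manip.sign_off())"
```

```text
the job is handed in; nothing more can be done
None
```

Both posts are in their own lanes and the job is handed in; the clock read about 17 s of the 56 s allowed just before. I moved the long post from the short lane to the long lane, and the short post from the tub to the short lane. Each was lowered until the wrist force showed contact, then released.

- **Position:** The last wrist picture puts the short post 0.1 mm off its lane's centre line, at x −31 mm. The long post is about 1 mm off, at x −53 mm. Both are within 0.01 rad of the lane direction.
- **Lying flat:** With the top faces taken at lying height, the posts measured 50.9 mm and 100.3 mm long. This agrees with lying flat, but I did not measure the height separately.
- **Everything else:** By eye in the last pictures, the stored posts, stilt, bowl and jar look unmoved, and the green look-alike was left alone. I did not re-measure their positions. The gripper was well clear of the posts.
- **Disagreement:** In the first views the label bars sat about 8 mm further along the lane than the board's outline suggested. That is well inside the tolerance along the lane.

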